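# Clamp, set and hold the cover of a lamp driver box

### The arm

A 6-joint arm with a two-finger parallel gripper is mounted at the origin on the work surface. World frame = base frame: x ahead of the robot, y to its left, z up, the work surface at z = 0. Lengths are in m, angles in rad, forces in N, time in s.
With the tool pointing down it reaches from about 0.225 to 0.875 m from the base axis. Payload 3.4 kg.
Tool frame: the origin (TCP) lies on the centre line of the jaws, within the pads' length; the fingertips stand 22 mm ahead of it and the grasp point (between the pads) lies 3 mm ahead of it; z points along the fingers, y is the line along which they close (so a half turn about z gives the same grasp; the last joint's range is limited). The gripper opens to 85 mm and grips with 20 to 120 N. Pads are 22 mm wide; open, the fingers measure 114 mm over their backs; the gripper's body (76 mm by 85 mm) begins 54 mm behind the grasp point. The pads swing forward as they close: fully open they stand 13 mm farther back than shut.
Start: joints at [1.077, 0.276, 1.505, -0, 1.361, -0.121], TCP at [0.209, 0.536, 0.253] pointing down, gripper open.
Joint ranges: [-2.89, 2.89], [-0.75, 2.08], [0.22, 2.7], [-1.18, 4.32], [0.11, 2.71], [-2.7, 2.7]. Speed limits (rad/s): [2.57, 2.57, 3.14, 3.14, 3.14, 3.14].

### API

Orientations are given as a unit quaternion [w, x, y, z].
In Python, from rig import manip, cams gives the robot as it stands (manip), with the cameras (cams).
- The arm moves only by the shell command python3 steer.py [OPENING] [FORCE], which reads ROWS from standard input. ROWS is one flat JSON list of numbers that holds 1 to 5 rows one after another, with no inner brackets; each row has 4 numbers: dx, dy, dz in m, then a turn about the tool's z in rad; each row shifts and turns the commanded pose from where the row before left it, along the tool's axes as they then stand; what a row does not reach is not made up. A row lasts 1/12 s, in which the tool goes at most 0.0417 m and 0.125 rad, less where a joint would pass 70% of its speed; a pose out of reach is approached as far as the arm can. OPENING is the finger opening in m, set as the command begins (- or left out keeps the last). The fingers move at their own pace and stop on an object; FORCE is the grip in N (left out, the last holds). Time passes only in rows, so rows that do not move let the fingers close. It prints the time, the measured TCP pose, the force, the opening and the grip force at its end. Input that does not fit is refused with a message, and nothing moves.
- manip.get_state(): the state, without advancing time (a new reading comes with each control period).
- cams.get_image(name): name is "side" or "top"; returns a dict with "img" (400x640x3 uint8, red, green, blue), "camera_matrix" (3x3 intrinsics, pixels), "k1" (the pictures are not rectified: a ray, as slopes to the right and down, at radius r is drawn at 1 + k1 r^2 times it, then the intrinsics apply), "T" (4x4, takes a point from camera to world coordinates). Camera axes: x right, y down, z forward; pixel columns grow to the right and rows downward; lengths in m; the calibration is good to about 2 mm. A picture is of the moment at which its call begins. There is no depth.
- manip.sign_off(): hands the job in; it is judged then, once.
The state is a dict: "clock": time; "qpos": joint angles; "qd": joint speeds; "effort": joint torques, N m; "position": TCP position; "ee_rot": TCP orientation; "contact_force": force on the tool from outside, world axes, zero at the start; "moment": the same for the moment, N m; "width": finger opening in m; "gripper_force": force on a finger pad.
Only numpy, scipy, OpenCV 4.12 (cv2) and the standard library are available. Lean on these libraries where they do the work, as an engineer would, in place of code of your own. Each camera call takes 0.05 s, during which the arm holds its last target. There are 200 camera calls.

### The job

Swing the toggle clamp over centre onto the lamp box so that it is held in its nest, and with it clamped turn the quarter-turn fastener until its slot lines up with the two index ribs on the cover panel. Then swing the clamp fully back off the box and press the raised panel down flush against its frame with the fingers: finish while still holding it pressed down, do not let go. Leave the other things on the bench where they are.

Things in the scene. Friction and masses are not known exactly. Their poses are not given: they have to be found in the camera images.
- jig: Fixed plywood jig board, 170 (x) x 340 (y) x 12 mm, flat on the bench; origin at the centre of its underside. A steel fence 14 mm high forms the box's nest, centred at y = -45 mm; the clamp's hinge (axis along the board's x) is at y = +105 mm, 95 mm above the bench, between two steel cheeks.
- clamp (a joint): Toggle clamp on the jig: rigid weighted handle and work arm (rubber-tipped spindle). Value = lean of the handle, rad: 0 upright; positive leans to the board's -y, over the box. Rests clamped on the box at about +0.5; fully back (arm raised) at its stop, -0.65, and starts there. Its weight holds it at either end (1 to 2 N at the knob) and tips it over by itself past the balance, about -0.2.
- clamp_knob (a point): Centre of the clamp handle's dark steel ball knob, 36 mm in diameter, 100 mm from the hinge; it swings in the board's y-z plane. Below it a round bar 10 to 16 mm thick runs to the hinge. It can be pushed with closed fingers from either side, or pinched.
- lamp_box: Dark steel lamp driver box, 120 (x) x 200 (y) x 55 mm, about 0.75 kg, loose in the nest with 2 mm play, axes along the board's; origin at the centre of its underside, which rests on the board, 12 mm above the bench. On top: a brass cover panel and, at the +y end, a bare deck on which the clamp lands, 78 mm from the origin.
- panel (a joint): Brass cover panel on the box, 106 (x) x 140 (y) x 5 mm, centred at box y = -24 mm, floating 6 mm above the frame on a springy gasket. Value = how far it is pressed down, m: 0 raised, 0.006 flush (hard stop). About 5 N starts it, 10 N brings it flush; released, it springs up. Its top is 78 mm above the bench raised, 72 mm flush. It moves straight down wherever pressed.
- press_point (a point): Point on the panel's top face, on its centreline, 30 mm to +y of the panel's centre: a bare flat place to press, 60 mm from the fastener's axis; moves with the panel.
- fastener (a joint): Steel quarter-turn fastener on the panel at box y = -54 mm: round flange 40 mm wide, 3 mm thick, with an upright grip bar 36 long, 10 thick, 24 mm high, slot line along its top. Value = angle of the slot from two dark index ribs (15 mm, along box y, at the flange), rad: 0 aligned, positive anticlockwise from above. Starts at 0.8 to 1.4, stop at -0.4; stays where left (friction 0.05 N m).
- fastener_grip (a point): Centre of the top of the fastener's grip bar, 27 mm above the panel's top, on the turning axis; its y axis runs along the bar (slot), its x axis across the 10 mm thickness.
- collar: Bystander: brass lamp collar, a ring 56 mm across, 22 mm high; origin under its centre.
- shade: Bystander: amber mosaic glass shade, 136 mm across, 105 mm high; origin under its centre.
- cup: Bystander: riveted copper hanging cup, 84 mm across, 70 mm high with a wire bail to 111 mm; origin under its centre.
- screwdriver: Bystander: flat screwdriver with wooden handle, 170 mm long, lying just beyond the jig.
- punch: Bystander: steel punch, 12 mm thick, 110 mm long, lying just beyond the jig; origin at its blunt end.
- tin: Bystander: round aluminium tin, 60 mm across, 50 mm high; origin under its centre.

How it is judged:
On the way, in this order (a step that is already met when the one before it is completed fails the run):
1. the clamp has been swung over centre and presses on the lamp box (value of joint clamp above 0.4 rad), for 0.2 s.
2. the fastener's slot is lined up with the ribs while the box is clamped (value of joint fastener between -0.15 and 0.15 rad and value of joint clamp above 0.4 rad), for 0.2 s.
3. the clamp is back off the box (value of joint clamp below -0.45 rad), for 0.2 s.
4. the panel is pressed flush against the frame by the fingers (value of joint panel above 0.0045 m and contact force between the fingers and lamp_box above 3 N), for 0.3 s.
At the end, for the whole second after the job is handed in: Held through the last second: fingers press the panel with over 3 N, within 1.5 mm of flush; slot within 0.15 rad of the ribs; clamp fully back (below -0.45 rad); box level in its nest (raised under 5 mm, tilted under 0.06 rad) (all of step 4 and value of joint fastener between -0.15 and 0.15 rad and value of joint clamp below -0.45 rad and z of lamp_box in the frame of jig below 0.017 m and angle between lamp_box's own z axis and vertical below 0.06 rad); the arm keeps its last pose, push and grip.
It fails at once if a bystander is moved more than 30 mm (distance of any of collar, shade, cup, screwdriver, punch, tin from where it was at the start of the episode above 0.03 m).
It also fails if it takes over 64 s, if anything falls off the work surface, if the arm or the gripper's body presses on something with over 40 N, if the wrist force passes 120 N, or if a joint passes its speed limit or range.

## Working session

There is one attempt and no reset: what is moved stays moved. The work goes in short steps, Python scripts to look and compute and a shell command to move; the robot and the scene stay as the last step left them, time stands still between calls to the robot, and variables do not carry over. Pictures are saved under pics/ and viewed, at most 10 in all, crops included, and the job is handed in when it is done.

```bash
ls; mkdir -p pics
cat > h.py <<'E'
import numpy as np, cv2
from rig import manip, cams
def grab(n,save=None):
    d=cams.get_image(n)
    if save: cv2.imwrite('pics/'+save,d['img'][:,:,::-1])
    return d
def ray(d,uv):
    K=np.array(d['camera_matrix']);T=np.array(d['T'])
    p=cv2.undistortPoints(np.array([[uv]],float),K,np.array([d['k1'],0,0,0.]))[0,0]
    v=T[:3,:3]@np.array([p[0],p[1],1.]);return T[:3,3],v/np.linalg.norm(v)
def onz(d,uv,z):
    o,v=ray(d,uv);return o+v*(z-o[2])/v[2]
def tri(d1,u1,d2,u2):
    o1,a=ray(d1,u1);o2,b=ray(d2,u2)
    s=np.linalg.lstsq(np.c_[a,-b],o2-o1,rcond=None)[0]
    p,q=o1+a*s[0],o2+b*s[1];return (p+q)/2,np.linalg.norm(p-q)
def proj(d,P):
    K=np.array(d['camera_matrix']);T=np.linalg.inv(np.array(d['T']))
    return cv2.projectPoints(np.array([P],float),cv2.Rodrigues(T[:3,:3])[0],T[:3,3],K,np.array([d['k1'],0,0,0.]))[0][0,0]
E
python3 - <<'E'
from h import *
np.set_printoptions(precision=4,suppress=True)
for n in('side','top'):
    d=grab(n,n+'0.png');print(n,d['k1'],np.array(d['camera_matrix']).tolist());print(np.array(d['T']))
s=manip.get_state();print(s)
E
```

```text
pics
rig.py
steer.py
side -0.020481922963505615 [[369.939427320508, 0.0, 311.6406670462541], [0.0, 369.939427320508, 200.51838407531525], [0.0, 0.0, 1.0]]
[[ 0.8456 -0.3344  0.416   0.017 ]
 [-0.5337 -0.5186  0.668  -0.8135]
 [-0.0076 -0.7869 -0.617   0.8969]
 [ 0.      0.      0.      1.    ]]
top -0.022055381006216256 [[387.06841848842396, 0.0, 326.7501192469373], [0.0, 387.06841848842396, 197.5139740122997], [0.0, 0.0, 1.0]]
[[-0.0201 -0.9828  0.1834  0.3473]
 [-0.9998  0.0208  0.0018 -0.016 ]
 [-0.0055 -0.1833 -0.983   1.1474]
 [ 0.      0.      0.      1.    ]]
{'clock': 0.1, 'qpos': array([ 1.077 ,  0.2765,  1.506 ,  0.    ,  1.3607, -0.121 ]), 'qd': array([ 0.0002, -0.0002, -0.0044,  0.0004, -0.0025,  0.0022]), 'effort': array([  0.0024, -41.7695, -24.6406,  -0.0004,   0.0058,  -0.    ]), 'position': array([0.2092, 0.5351, 0.2525]), 'ee_rot': array([-0.0002,  0.1853,  0.9827, -0.0008]), 'contact_force': array([-0.1028,  0.228 , -0.2502]), 'moment': array([-0.0048,  0.0025,  0.0454]), 'gripper_force': 0.0, 'width': 0.08540528249007441}
```

View pics/top0.png

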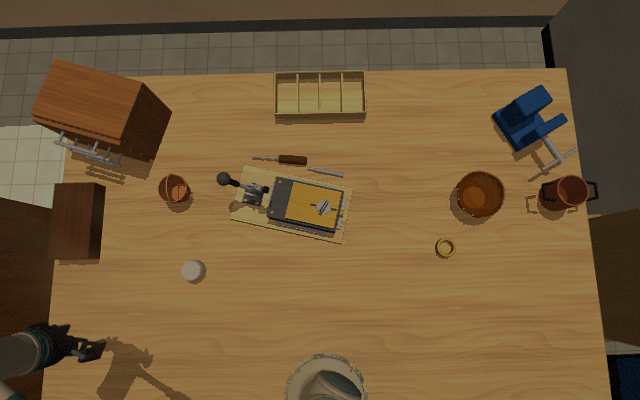

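View pics/side0.png

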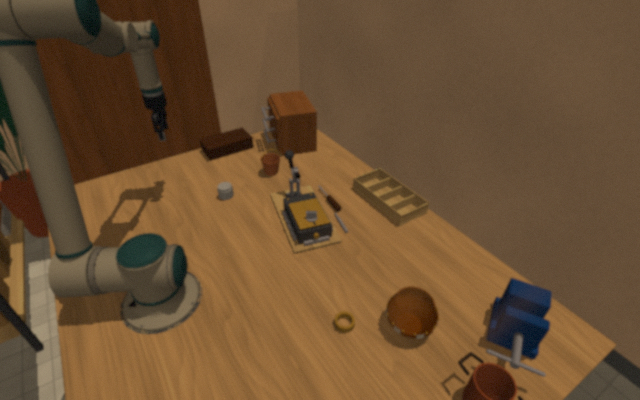

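Top view: the jig is at about (292,204) with its clamp end to the left. The knob is at (224,179), the brass panel at (308,206), the fastener at (323,207), the screwdriver and punch just above the jig, the cup at (174,188) and the tin at (192,271). Side view: the knob is at (289,155) and the panel at (307,213). Next I'll zoom in on both.

Run:
```python
from h import *
t=cv2.imread('pics/top0.png')[150:255,205:365];s=cv2.imread('pics/side0.png')[135:260,255:365]
t=cv2.resize(t,None,fx=5,fy=5,interpolation=cv2.INTER_CUBIC)
s=cv2.resize(s,None,fx=4.8,fy=4.8,interpolation=cv2.INTER_CUBIC)
cv2.imwrite('pics/tc.png',t);cv2.imwrite('pics/sc.png',s);print(t.shape,s.shape)
```

```text
(525, 800, 3) (600, 528, 3)
```

View pics/tc.png

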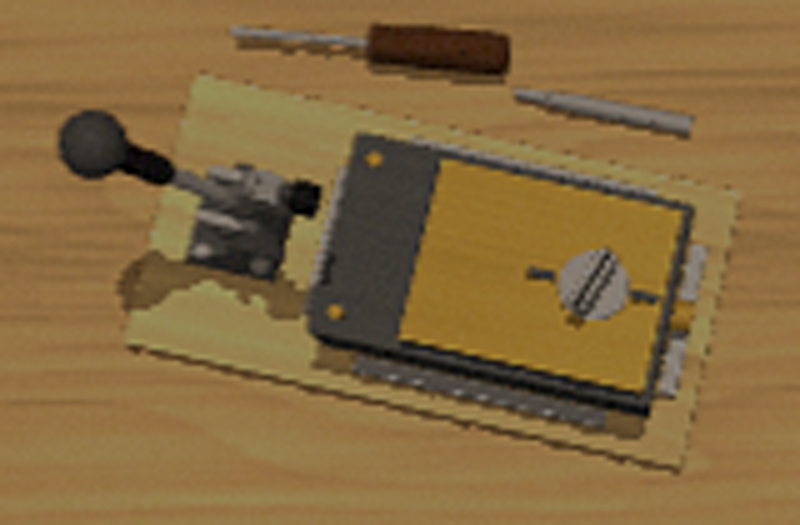

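View pics/sc.png

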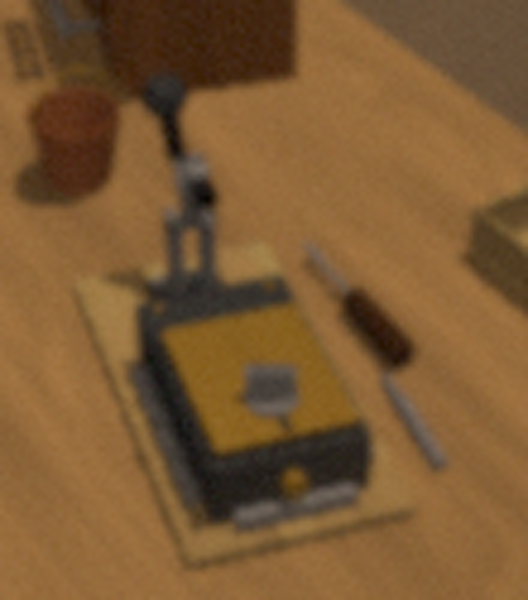

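Crops: the panel corners are clear in both views, and the clamp is back, with the knob at top (223.4,178.8) and side (289.4,154.4). The slot is turned about 45–60° from the ribs. Now I'll measure.

```bash
cat > meas.py <<'E'
from h import *
np.set_printoptions(precision=4,suppress=True)
t=grab('top');s=grab('side')
def quad(d,box):
    x0,y0,x1,y1=box
    hsv=cv2.cvtColor(np.ascontiguousarray(d['img'][y0:y1,x0:x1]),cv2.COLOR_RGB2HSV)
    m=cv2.inRange(hsv,(18,165,90),(30,255,255))
    m=cv2.morphologyEx(m,cv2.MORPH_OPEN,np.ones((2,2),np.uint8))
    c=max(cv2.findContours(m,0,2)[0],key=cv2.contourArea);h=cv2.convexHull(c)
    q=h
    for e in np.arange(1,12,.5):
        q=cv2.approxPolyDP(h,e,True)
        if len(q)<=4:break
    return q[:,0]+[x0,y0],cv2.contourArea(h)
def knob(d,box):
    x0,y0,x1,y1=box
    g=cv2.cvtColor(np.ascontiguousarray(d['img'][y0:y1,x0:x1]),cv2.COLOR_RGB2HSV)
    m=cv2.inRange(g,(0,0,0),(180,110,75))
    m=cv2.morphologyEx(m,cv2.MORPH_OPEN,np.ones((5,5),np.uint8))
    c=max(cv2.findContours(m,0,2)[0],key=cv2.contourArea)
    (u,v),r=cv2.minEnclosingCircle(c);return (u+x0,v+y0),r
E
python3 - <<'E'
from meas import *
q,a=quad(t,(255,160,360,250));print(q.tolist(),a)
q2,a2=quad(s,(280,190,340,245));print(q2.tolist(),a2)
for p in q: print(onz(t,p,.078))
for p in q2: print('s',onz(s,p,.078))
for bx,d in(((210,165,240,195),t),((280,145,300,165),s)): print(knob(d,bx))
print('knob',tri(t,(223.4,178.8),s,(289.4,154.4)))
A=lambda u,v:(205+u/5,150+v/5);B=lambda u,v:(255+u/4.8,135+v/4.8)
for a,b in(((443,158),(292,305)),((690,207),(362,418)),((645,392),(212,455)),((402,340),(162,330)),((597,283),(272,378))): print(tri(t,A(*a),s,B(*b)))
a,b=onz(t,A(578,313),.105),onz(t,A(610,255),.105);print('slot',a,b,np.degrees(np.arctan2(*(b-a)[1::-1])))
for u in((597,283),):print('grip',onz(t,A(*u),.105))
r1,r2=onz(t,A(540,274),.078),onz(t,A(645,297),.078);print('ribs',r1,r2)
for u in((200,75),(738,190),(682,470),(128,347)):print('jig',onz(t,A(*u),.012))
E
```

```text
[[295, 183], [341, 193], [334, 228], [286, 218]] 1818.5
[[317, 200], [329, 223], [301, 229], [291, 205]] 783.5
[0.5905 0.075  0.078 ]
[ 0.5589 -0.0544  0.078 ]
[ 0.4605 -0.0324  0.078 ]
[0.4912 0.1006 0.078 ]
s [0.5869 0.0651 0.078 ]
s [ 0.5529 -0.0608  0.078 ]
s [ 0.4594 -0.0357  0.078 ]
s [0.4941 0.0909 0.078 ]
((223.55263137817383, 178.55263137817383), 7.032376766204834)
((288.7727270126343, 153.77272701263428), 3.9213287830352783)
knob (array([0.5838, 0.2522, 0.1745]), np.float64(0.00018919775412797857))
(array([0.5941, 0.0803, 0.0723]), np.float64(0.004139566158945985))
(array([ 0.5618, -0.0594,  0.0774]), np.float64(0.0036664381235545027))
(array([ 0.4576, -0.0314,  0.0727]), np.float64(0.005048239492701289))
(array([0.4914, 0.1024, 0.0771]), np.float64(3.8435030314083695e-05))
(array([ 0.5184, -0.0072,  0.0959]), np.float64(0.0005185843223146586))
slot [0.5004 0.0035 0.105 ] [ 0.5321 -0.0146  0.105 ] -29.685894241040682
grip [ 0.5167 -0.0072  0.105 ]
ribs [0.5269 0.0249 0.078 ] [ 0.5126 -0.0336  0.078 ]
jig [0.6649 0.2324 0.012 ]
jig [ 0.5865 -0.092   0.012 ]
jig [ 0.4202 -0.0539  0.012 ]
jig [0.4992 0.272  0.012 ]
```

```bash
echo '[-0.037,-0.0065,0,0,-0.037,-0.0065,0,0,-0.037,-0.0065,0,0,-0.037,-0.0065,0,0,-0.037,-0.0065,0,0]' | python3 steer.py 0 30
echo '[-0.037,-0.0065,0,0,-0.037,-0.0065,0,0,-0.037,-0.0065,0,0,-0.037,-0.0065,0,0,-0.037,-0.0065,0,0]' | python3 steer.py
echo '[-0.037,-0.0065,0,0,-0.037,-0.0065,0,0,0,0,0,0,0,0,0,0]' | python3 steer.py
```

```text
clock: 0.62
position: [0.371, 0.4368, 0.2532]
ee_rot: [-0.0, 0.185, 0.983, -0.0]
contact_force: [0.0, 0.5, -1.1]
width: 0.0252
gripper_force: 0.0
clock: 1.03
position: [0.5317, 0.3389, 0.2531]
ee_rot: [-0.0, 0.185, 0.983, -0.0]
contact_force: [-0.3, -0.5, -0.6]
width: -0.0
gripper_force: 0.0
clock: 1.37
position: [0.5961, 0.2996, 0.2522]
ee_rot: [-0.001, 0.187, 0.982, -0.0]
contact_force: [0.1, 0.0, -0.6]
width: -0.0004
gripper_force: 0.0
```

```bash
echo '[0,0,0.03,0,0,0,0.035,0,0,0,0,0,-0.0016,-0.0119,0,0,-0.0016,-0.0119,0,0]' | python3 steer.py
echo '[-0.0016,-0.0119,0,0,-0.0016,-0.0119,0,0,-0.0016,-0.0119,0,0]' | python3 steer.py
echo '[-0.0016,-0.0119,0,0,-0.0016,-0.0119,0,0,0,0,0,0,0,0,0,0,0,0,0,0]' | python3 steer.py
python3 -c "
from h import *
d=grab('top','t1.png');e=grab('side')['img']
a=cv2.resize(d['img'][150:255,205:365],None,fx=4,fy=4);b=cv2.resize(e[135:260,255:365],(370,420))
cv2.imwrite('pics/m1.png',cv2.resize(np.hstack([a,b])[:,:,::-1],None,fx=.77,fy=.77))"
```

```text
clock: 1.78
position: [0.5888, 0.2793, 0.1899]
ee_rot: [0.001, 0.184, 0.983, 0.002]
contact_force: [0.8, 12.5, 11.9]
width: -0.0
gripper_force: 7.4
clock: 2.03
position: [0.5821, 0.2435, 0.1932]
ee_rot: [0.004, 0.185, 0.983, 0.003]
contact_force: [0.1, 0.1, 0.4]
width: -0.0001
gripper_force: 0.6
clock: 2.45
position: [0.5745, 0.2192, 0.1881]
ee_rot: [-0.0, 0.186, 0.983, 0.0]
contact_force: [-1.2, 0.0, 0.2]
width: 0.0004
gripper_force: 0.0
```

View pics/m1.png

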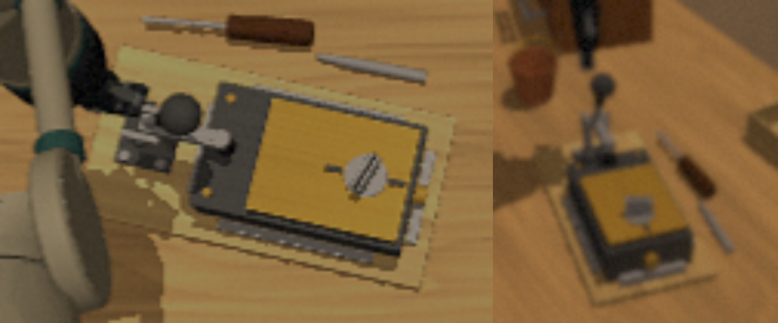

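The clamp is over centre: knob at crop (180,115), spindle on the deck. The bystanders haven't moved. Next I lift and go over to the fastener.

```bash
echo '[0,0,-0.04,0,0,0,-0.04,0,0,0,0,0,-0.005,-0.0385,0,0,-0.005,-0.0385,0,0]' | python3 steer.py 
echo '[-0.005,-0.0385,0,0,-0.005,-0.0385,0,0,-0.005,-0.0385,0,0,-0.005,-0.0385,0,0,0,0,0,0.12]' | python3 steer.py .045 
echo '[0,0,0.04,0.027,0,0,0.03,0,0,0,0,0,0,0,0,0,0,0,0,0]' | python3 steer.py
python3 - <<'E'
from meas import *
from scipy.spatial.transform import Rotation as R
st=manip.get_state();q=st['ee_rot'];M=R.from_quat([*q[1:],q[0]]).as_matrix()
print(st['qpos'],st['position'],'ang y',np.degrees(np.arctan2(M[1,1],M[0,1])))
print('tool delta to grip',M.T@(np.array([.518,-.007,.107])-st['position']))
A=lambda u,v:(205+u/4/.77,150+v/4/.77)
print('knob',onz(t,A(180,115),.183))
E
```

```text
clock: 2.97
position: [0.5566, 0.1453, 0.2686]
ee_rot: [0.001, 0.183, 0.983, 0.0]
contact_force: [0.3, -1.5, -0.2]
width: -0.0001
gripper_force: 0.0
clock: 3.38
position: [0.517, -0.0123, 0.2681]
ee_rot: [-0.0, 0.247, 0.969, -0.002]
contact_force: [-0.3, 0.2, -0.0]
width: 0.0453
gripper_force: 0.0
clock: 3.8
position: [0.5197, -0.0063, 0.1995]
ee_rot: [0.001, 0.257, 0.967, 0.0]
contact_force: [0.9, 0.2, 0.2]
width: 0.045
gripper_force: 0.0
[-0.1462  0.2285  1.709   0.0001  1.2    -1.198 ] [ 0.5201 -0.0064  0.2003] ang y 60.262385908937866
tool delta to grip [ 0.0019 -0.0017  0.0933]
knob [0.557  0.1467 0.183 ]
```

```bash
echo '[0.002,-0.0015,0.03,0,0,0,0.03,0,0,0,0.02,0,0,0,0.013,0,0,0,0,0]' | python3 steer.py 
echo '[0,0,0,0,0,0,0,0,0,0,0,0,0,0,0,0,0,0,0,0]' | python3 steer.py 0 40
```

```text
clock: 4.32
position: [0.5152, -0.0065, 0.1041]
ee_rot: [-0.001, 0.257, 0.966, -0.0]
contact_force: [-0.9, 0.5, -0.1]
width: 0.0454
gripper_force: 0.0
clock: 4.73
position: [0.5179, -0.0062, 0.1071]
ee_rot: [0.002, 0.257, 0.966, 0.001]
contact_force: [3.3, 3.7, 4.8]
width: 0.0088
gripper_force: 45.2
```

```bash
echo '[0,0,0,0.1,0,0,0,0.1,0,0,0,0.1,0,0,0,0.1,0,0,0,0.1]' | python3 steer.py 
echo '[0,0,0,0.1,0,0,0,0.1,0,0,0,0.1,0,0,0,0.1,0,0,0,0.1]' | python3 steer.py
echo '[0,0,0,0.1,0,0,0,0.1,0,0,0,0.09,0,0,0,0,0,0,0,0]' | python3 steer.py
python3 -c "
from h import *
from scipy.spatial.transform import Rotation as R
st=manip.get_state();q=st['ee_rot'];M=R.from_quat([*q[1:],q[0]]).as_matrix()
print(st['qpos'],st['moment'],'ang y',np.degrees(np.arctan2(M[1,1],M[0,1])))"
```

```text
clock: 5.15
position: [0.5184, -0.0057, 0.1069]
ee_rot: [0.002, 0.491, 0.871, 0.002]
contact_force: [4.1, 6.7, 4.6]
width: 0.0091
gripper_force: 45.2
clock: 5.57
position: [0.5188, -0.0058, 0.107]
ee_rot: [0.002, 0.691, 0.723, 0.003]
contact_force: [4.3, 5.7, 5.0]
width: 0.0088
gripper_force: 45.2
clock: 5.98
position: [0.5193, -0.0058, 0.1072]
ee_rot: [0.002, 0.787, 0.617, 0.004]
contact_force: [4.2, 5.5, 4.9]
width: 0.0093
gripper_force: 45.2
[-0.14728057  0.31731136  1.84648905  0.00363708  0.97022082  0.09094839] [ 0.92684614 -0.5491529  -0.01866344] ang y -13.767395071233974
```

```bash
echo '[0,0,0,0,0,0,0,0,0,0,0,0,0,0,-0.02,0,0,0,-0.03,0]' | python3 steer.py .045
echo '[0,0,-0.03,0,0,0,0,0,0.035,0,0,0,0.035,0,0,0,0.035,0,0,0]' | python3 steer.py 0
echo '[0,0,0,0,0,0,0,0,0,0,0,0,0,0,0,0]' | python3 steer.py
python3 -c "
from h import *
d=grab('top','t2.png');e=grab('side')['img']
a=cv2.resize(d['img'][150:255,205:365],None,fx=4,fy=4);b=cv2.resize(e[135:260,255:365],(370,420))
cv2.imwrite('pics/m2.png',cv2.resize(np.hstack([a,b])[:,:,::-1],None,fx=.77,fy=.77))"
```

```text
clock: 6.4
position: [0.5129, -0.007, 0.1528]
ee_rot: [-0.003, 0.786, 0.618, -0.003]
contact_force: [0.6, 1.0, -0.6]
width: 0.045
gripper_force: 0.0
clock: 6.82
position: [0.5405, 0.0953, 0.1851]
ee_rot: [0.0, 0.787, 0.617, -0.001]
contact_force: [1.0, -0.4, 0.1]
width: 0.0
gripper_force: 0.0
clock: 7.15
position: [0.5402, 0.0941, 0.1848]
ee_rot: [-0.0, 0.787, 0.617, -0.001]
contact_force: [0.4, -0.1, -0.5]
width: 0.0005
gripper_force: 0.0
```

View pics/m2.png

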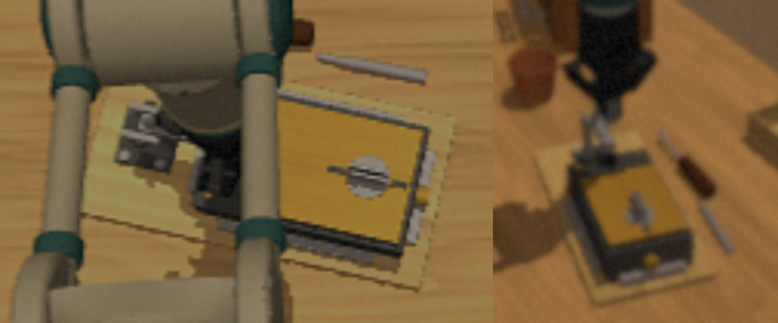

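The slot looks lined up with the ribs (slot (348,171)–(388,182), ribs (328,170) and (402,184)), and the clamp is still down. I'll measure the slot angle more closely.

Run:
```python
from h import *
d=cams.get_image('top')
x0,y0=305,195
c=d['img'][y0:222,x0:345]
big=cv2.resize(np.ascontiguousarray(c),None,fx=18,fy=18,interpolation=cv2.INTER_CUBIC)
cv2.imwrite('pics/z.png',big[:,:,::-1])
```

```text
(no output)
```

View pics/z.png

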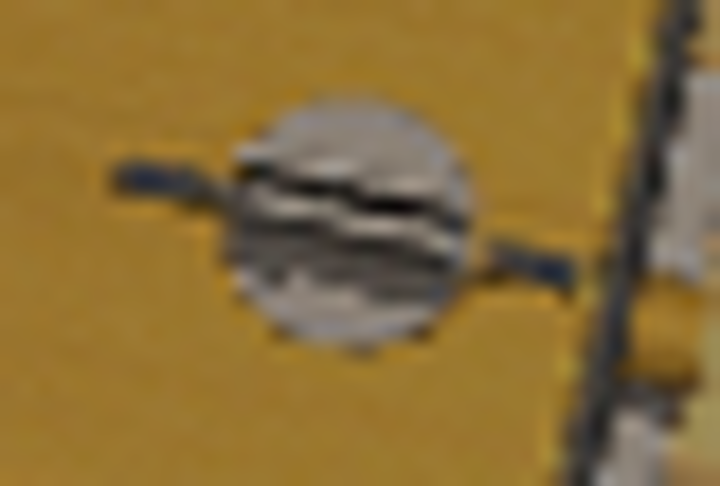

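Slot (245,165)–(460,220) against ribs (120,172)–(570,272) differ by about 2° (0.03 rad), which is within tolerance. Now I swing the clamp back.

```bash
echo '[0.01,0.0035,0,0,0.012,0,0,0,0.012,0,0,0,0.012,0,0,0,0.012,0,0,0]' | python3 steer.py 
echo '[0.012,0,0,0,0.012,0,0,0,0.012,0,0,0,0.012,0,0,0,0.012,0,0,0]' | python3 steer.py
echo '[0.006,0,0,0,0,0,0,0,0,0,0,0,0,0,0,0]' | python3 steer.py
```

```text
clock: 7.72
position: [0.5584, 0.152, 0.1855]
ee_rot: [0.0, 0.786, 0.618, 0.0]
contact_force: [-0.2, -1.6, 1.5]
width: 0.0003
gripper_force: 1.1
clock: 8.13
position: [0.5722, 0.2108, 0.185]
ee_rot: [-0.0, 0.786, 0.618, 0.0]
contact_force: [0.8, -1.2, 0.2]
width: -0.0001
gripper_force: 0.0
clock: 8.47
position: [0.5734, 0.2145, 0.1852]
ee_rot: [-0.0, 0.786, 0.618, -0.0]
contact_force: [0.2, 0.2, 1.1]
width: 0.0004
gripper_force: 0.0
```

```bash
echo '[0,0,-0.035,0,0,0,-0.035,0,-0.034,0,0,0,-0.034,0,0,0,-0.034,0,0,0]' | python3 steer.py
echo '[-0.034,0,0,0,-0.033,0,0,0,0,0,0.035,0,0,0,0.035,0,0,0,0,0]' | python3 steer.py
echo '[0,0,0.035,0,0,0,0.03,0,0,0,0,0,0,0,0,0,0,0,0,0]' | python3 steer.py
python3 -c "
from h import *
d=grab('top','t3.png');e=grab('side')['img']
a=cv2.resize(d['img'][150:255,205:365],None,fx=4,fy=4);b=cv2.resize(e[135:260,255:365],(370,420))
cv2.imwrite('pics/m3.png',cv2.resize(np.hstack([a,b])[:,:,::-1],None,fx=.77,fy=.77))"
```

```text
clock: 8.88
position: [0.5491, 0.1144, 0.2562]
ee_rot: [0.001, 0.786, 0.618, 0.001]
contact_force: [0.6, -1.0, -1.6]
width: 0.0001
gripper_force: 0.0
clock: 9.3
position: [0.5285, 0.0493, 0.18]
ee_rot: [-0.004, 0.787, 0.617, -0.005]
contact_force: [-2.2, -0.4, -0.7]
width: -0.0002
gripper_force: 0.0
clock: 9.72
position: [0.5351, 0.0506, 0.1224]
ee_rot: [0.001, 0.786, 0.618, 0.001]
contact_force: [0.8, -0.6, 0.4]
width: -0.0001
gripper_force: 0.0
```

View pics/m3.png

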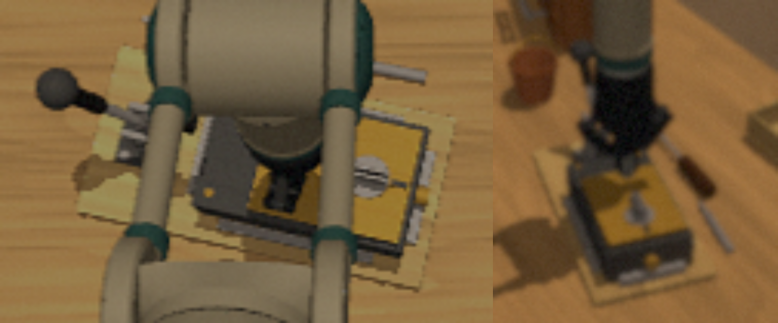

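The clamp is fully back (knob (57,88), as at the start), the slot is still lined up, and the fingers are above the bare part of the panel. Now I press.

```bash
echo '[0,0,0.008,0,0,0,0.008,0,0,0,0.005,0,0,0,0,0,0,0,0,0]' | python3 steer.py
echo '[0,0,0.003,0,0,0,0.002,0,0,0,0.002,0,0,0,0,0,0,0,0,0]' | python3 steer.py
```

```text
clock: 10.23
position: [0.5335, 0.0507, 0.0995]
ee_rot: [-0.0, 0.786, 0.618, -0.0]
contact_force: [-0.2, -0.4, 5.3]
width: 0.0004
gripper_force: 2.5
clock: 10.65
position: [0.5335, 0.0507, 0.094]
ee_rot: [0.0, 0.786, 0.618, 0.0]
contact_force: [-3.0, 0.1, 11.0]
width: -0.0001
gripper_force: 6.2
```

```bash
echo '[0,0,0.001,0,0,0,0.001,0,0,0,0,0,0,0,0,0,0,0,0,0]' | python3 steer.py; echo '[0,0,0,0,0,0,0,0,0,0,0,0]' | python3 steer.py
```

```text
clock: 11.07
position: [0.5336, 0.0507, 0.0939]
ee_rot: [0.0, 0.786, 0.618, 0.001]
contact_force: [-6.3, 0.6, 24.9]
width: -0.0003
gripper_force: 12.3
clock: 11.32
position: [0.5336, 0.0507, 0.0939]
ee_rot: [0.001, 0.786, 0.618, 0.001]
contact_force: [-5.8, 0.8, 24.5]
width: -0.0002
gripper_force: 12.3
```

```bash
python3 -c "
from rig import manip, cams
print(manip.sign_off())"
```

```text
the job is handed in; nothing more can be done
None
```

I handed the job in with the fingers still pressing the panel flush at about 25 N, the slot about 0.03 rad off the ribs when last measured, and the clamp fully back; the hand-in gave no verdict.

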